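# Set up the massing model on the base board

## Robot

A 6-joint arm with a two-finger parallel gripper is mounted at the origin on a cart in front of the work surface, level with it; the furniture and walls round the work are solid. World frame = base frame: x ahead of the robot, y to its left, z up, the work surface at z = 0. Lengths are in m, angles in degrees, forces in N, time in s.
With the tool pointing down it reaches from about 0.25 to 0.725 m from the base axis. Payload 9.7 kg.
Tool frame: the origin (TCP) lies on the mounting face of the last link; the fingertips stand 173 mm ahead of it and the grasp point (between the pads) lies 155 mm ahead of it; z points along the fingers, y is the line along which they close (so a half turn about z gives the same grasp; the last joint's range is limited). The gripper opens to 85 mm and grips with 20 to 120 N. Pads are 22 mm wide; open, the fingers measure 114 mm over their backs; the gripper's body (76 mm by 85 mm) begins 54 mm behind the grasp point. The pads swing forward as they close: fully open they stand 13 mm farther back than shut.
Start: joints at [76.261, 4.979, 10.078, 95.1, 0, 90], TCP at [0.131, 0.534, 0.405] pointing down, gripper open.
Joint ranges: [-179.16, 179.16], [-48.56, 103.87], [-65.8, 70.77], [-126.05, 130.52], [-82.76, 87.17], [-180, 180]. Speed limits (degrees/s): [127.2, 127.2, 147.25, 180, 180, 180].

## Interface

Orientations are given as [roll, pitch, yaw] about the fixed x, y, z axes, in that order (R = Rz(yaw) Ry(pitch) Rx(roll)).
In Python, from workcell import bot, camera, camera_model, outline_of, pinpoint gives the robot as it stands.
- The arm moves only by the tool move_arm, never from a script. Its arguments are lists of equal length, an entry for each row: "jaw": the closure, from 0 (fully open) to 1 (shut); "delta_pos": the shift along the world's x, y, z in m, a list of three; "yaw": the turn about the world's z in rad. In form: {"jaw": [jaw, ...], "delta_pos": [[dx, dy, dz], ...], "yaw": [yaw, ...]}. A call has 1 to 10 rows; each row shifts and turns the commanded pose from where the row before left it; what a row does not reach is not made up. A row lasts 1/12 s, in which the tool goes at most 41.7 mm and 7.16 degrees, less where a joint would pass 70% of its speed; a pose out of reach is approached as far as the arm can. A call with a gripper value outside its range is refused whole. The fingers move at their own pace and stop on an object; "force" is the grip in N (left out, the last holds). Time passes only in rows, so rows that do not move let the fingers close. It gives the time, the measured TCP pose, the force, the opening and the grip force at its end, in the units of the state.
- bot.get_obs(): the state, without advancing time (a new reading comes with each control period).
- camera(name): name is "scene" or "top"; returns the picture (400x640x3 uint8, red, green, blue); there is no depth.
- camera_model(name): a dict with "fx", "fy", "cx", "cy" (pixels), "R" (3x3) and "t" (3): a world point X has camera coordinates R X + t. Camera axes: x right, y down, z forward; pixel columns grow to the right and rows downward; lengths in m; the calibration is good to about 2 mm. A picture is of the moment at which its call begins. camera_model takes no time and is no camera call.
- bot.job_done(): hands the job in; it is judged then, once.
Trained networks look in the newest picture that a camera, given by its name, has taken for a name from the list of things; names that differ only in an ending like _2 or _b are one class to them, and where a whole thing is asked for, a point or a joint stands for the part that bears it (a point fixed in the world has none). Each returns a list of dicts, best first, with "confidence" (0 to 1); they miss things now and then, are a little off and sometimes report something else, mostly with a low value. They report only what shows in the picture. A call takes as long as a camera call.
- outline_of(camera, thing): "mask" (400x640 bool, what is visible of it) and "xy" ([column, row] in pixels, amid what is visible of it).
- pinpoint(camera, thing): "xy" ([column, row] in pixels: a listed point, or the origin of a listed thing).
The state is a dict: "time": time; "q": joint angles; "qd": joint speeds; "joint_efforts": joint torques, N m; "ee_pos": TCP position; "tcp_rot": TCP orientation; "wrist_force": force on the tool from outside, world axes, zero at the start; "torque": the same for the moment, N m; "opening": finger opening in m; "grasp_force": force on a finger pad.
Only numpy, scipy, OpenCV 4.12 (cv2) and the standard library are available. Lean on these libraries where they do the work, as an engineer would, in place of code of your own. Each camera call takes 0.05 s, during which the arm holds its last target. There are 200 camera calls.

## Task

With the pieces on the green cutting mat, set up the massing model on the pale base board with the blue canal, everything upright and square to the board: stand the blue library midway between the white, grey-roofed church and the round green pavilion with its long side running from front to back; stand the beech block directly in front of the library (on the canal side), its long side parallel to the canal, with a clear street 40 mm wide between the two; and set the yellow top storey centred on top of the beech block, long side along long side. Stand the walnut tower directly behind the church, again with a 40 mm street between them, and leave the red house where it lies.

Things in the scene. Friction and masses are not known exactly. Their poses are not given: they have to be found in the camera images.
- base_board: Fixed pale, off-white base board, 280 (x) by 290 (y) by 8 mm thick, a blue canal strip along its front edge (nearest the robot), tiny green trees along both sides. Origin at the centre of its underside, top 8 mm above; x points from front to back, y to the left as the robot sees it. Church and pavilion stand 85 mm left and right of its centre; which is on which side varies.
- church: White church with a dark slate gable roof, glued to the base board: 56 (x, front to back) by 44 (y) mm, 40 mm high. Origin at the centre of its underside, on the board's top; its axes are parallel to the board's.
- pavilion: Round green pavilion with a white eaves ring, glued to the base board: 53 mm in diameter, 38 mm high. Origin at the centre of its underside, on the board's top.
- cutting_mat: Fixed dark green cutting mat with a pale grid, 250 (x) by 270 (y) by 3 mm thick, beside the base board; the loose model pieces, an eraser and a small black clip start on it. Origin at the centre of its underside.
- library: Loose blue block with white window bands, the library: 56 (x, long side) by 38 (y) mm, straight walls 34 mm high, plus a small 26 x 18 x 4 mm roof box in the middle. Origin at the centre of its underside, z up.
- beech_block: Loose plain light beech block, on the mat (another, fixed at the back of the chest, is no part of the job): 45 (x) by 70 (y, long side) by 40 mm high. Origin at the centre of its underside, z up.
- tower: Loose dark walnut tower with pale floor bands: 40 by 40 mm, straight walls 68 mm high, plus a 28 x 28 x 4 mm cap. Origin at the centre of its underside, z up.
- top_storey: Loose yellow top storey: a base 34 (x) by 54 (y, long side) by 16 mm high, on which a 34 by 28 mm upper floor, 12 mm high, sits towards the -y end (28 mm high in all there); flat underside. Grasp across its 34 mm. Origin at the centre of the underside of the 34 x 54 mm base, z up.
- red_house: Loose red house with white window band and gable roof, 36 (x) by 50 (y) mm, 34 mm high; a spare that stays on the mat. Origin at the centre of its underside, z up.

How it is judged:
By the outcome, as a careful person would: the job done as asked, in the order asked, and still so for the second after the job is handed in, with the robot touching nothing.
It also fails if it takes over 96 s, if anything falls off the work surface, if the arm or the gripper's body presses on something with over 40 N, if the wrist force passes 120 N, or if a joint passes its speed limit or range.

## Working session

There is one attempt and no reset: what is moved stays moved. The work goes in short steps, Python scripts to look and compute and a tool call to move; the robot and the scene stay as the last step left them, time stands still between calls to the robot, and variables do not carry over. Pictures are saved under pics/ and viewed, at most 14 in all, crops included, and the job is handed in when it is done.

Besides the shell and the picture viewer there is one more tool, called in YAML: its name, and indented under it one key for each argument. move_arm: Moves the arm, as the interface text tells. Its arguments: {"type":"object","properties":{"jaw":{"type":"array"},"delta_pos":{"type":"array"},"yaw":{"type":"array"},"force":{"type":"number"}},"required":["jaw","delta_pos","yaw"]}

```bash
ls; mkdir -p pics; python3 - <<'E'
from workcell import bot,camera,camera_model,outline_of,pinpoint
import cv2,numpy as np
np.set_printoptions(precision=4,suppress=True)
for n in("scene","top"):
    im=camera(n); cv2.imwrite(f"pics/{n}0.png",im[...,::-1])
    m=camera_model(n); print(n,m)
    for t in "base_board church pavilion library beech_block tower top_storey red_house cutting_mat".split():
        print(t,[(np.round(d['xy'],1),round(d['confidence'],2)) for d in pinpoint(n,t)][:3],[(np.round(d['xy'],1),round(d['confidence'],2),d['mask'].sum()) for d in outline_of(n,t)][:3])
o=bot.get_obs();print(o)
E
```

```text
pics
scene {'fx': 427.8164538672264, 'fy': 427.8164538672264, 'cx': 318.4907661180053, 'cy': 209.8553199893536, 'R': array([[ 0.6429, -0.7659, -0.0045],
       [-0.5151, -0.4281, -0.7426],
       [ 0.5668,  0.4797, -0.6698]]), 't': array([-0.3183,  0.3067,  0.8009])}
base_board [(array([417.7, 290.4]), 0.18)] [(array([391.4, 275.7]), 0.92, np.int64(11471))]
church [(array([314.2, 192.3]), 0.7), (array([359.6, 249.1]), 0.62), (array([278. , 165.3]), 0.47)] [(array([359.6, 245. ]), 0.92, np.int64(543))]
pavilion [(array([422.2, 289.1]), 0.89)] [(array([420. , 283.7]), 0.6, np.int64(474))]
library [(array([317.5, 194.5]), 0.67)] [(array([316.8, 187.9]), 0.69, np.int64(363))]
beech_block [(array([267.9, 224.5]), 0.62)] [(array([269.5, 217.3]), 0.72, np.int64(674))]
tower [(array([275.5, 164.3]), 0.83)] [(array([274. , 155.1]), 0.92, np.int64(375))]
top_storey [(array([230.7, 190.6]), 0.64)] [(array([228.4, 187.7]), 0.7, np.int64(253)), (array([391.8, 277.1]), 0.53, np.int64(11191))]
red_house [(array([278. , 193.3]), 0.67), (array([316.6, 193.5]), 0.64)] [(array([277.1, 187.3]), 0.7, np.
[... 1068 characters left out ...]
ouse [(array([253.8, 194.4]), 0.75)] [(array([252.5, 191.2]), 0.53, np.int64(304)), (array([279.3, 234.9]), 0.52, np.int64(544))]
cutting_mat [(array([252.4, 197.3]), 0.87)] [(array([254.3, 198.5]), 0.63, np.int64(7304))]
{'time': 1.9, 'q': array([76.2621,  4.9778, 10.0768, 95.0989,  0.0019, 90.    ]), 'qd': array([ 0.0151,  0.0244,  0.0932, -0.1013, -0.0639,  0.0533]), 'joint_efforts': array([  0.0005, -52.0097,  46.4855,   0.0018,  -0.    ,   0.    ]), 'ee_pos': array([0.1306, 0.5343, 0.4047]), 'tcp_rot': array([179.9999,  -0.0019, 166.2621]), 'wrist_force': array([-0.9553,  0.8194,  0.3929]), 'torque': array([ 0.0352,  0.0293, -0.0077]), 'grasp_force': 0.0, 'opening': 0.08528427698464122}
```

View pics.

```bash
python3 - <<'E'
import cv2
a=cv2.imread("pics/top0.png")[110:300,160:530]; cv2.imwrite("pics/top0c.png",cv2.resize(a,None,fx=2.15,fy=2.15,interpolation=2))
a=cv2.imread("pics/scene0.png")[110:390,170:550]; cv2.imwrite("pics/scene0c.png",cv2.resize(a,None,fx=2.1,fy=2.1,interpolation=2))
E
```

```text
(no output)
```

View pics/top0c.png

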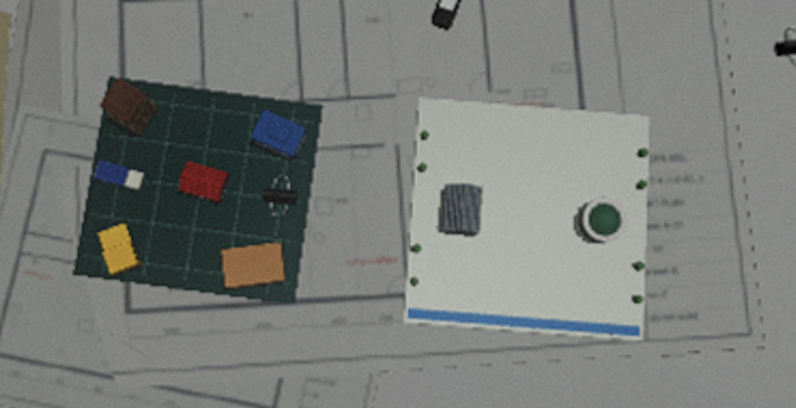

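View pics/scene0c.png

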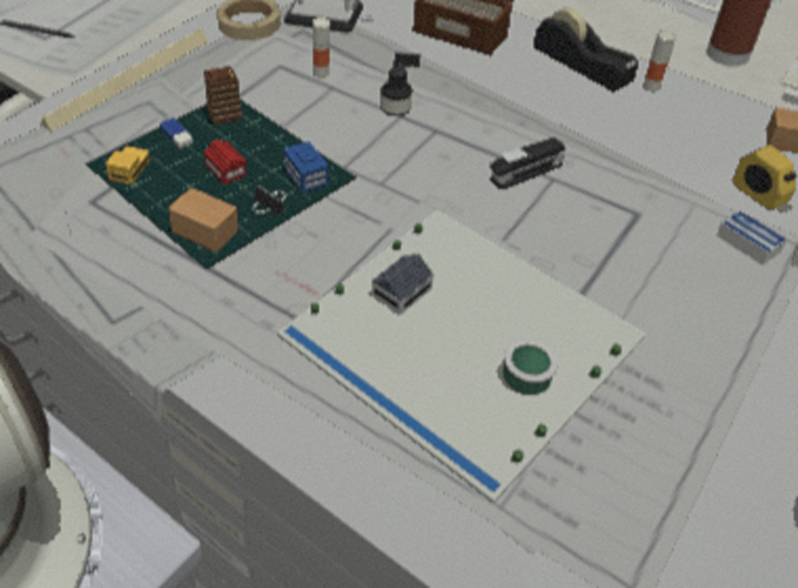

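```bash
cat > h.py <<'E'
from workcell import bot,camera,camera_model,outline_of,pinpoint
import cv2,numpy as np
from scipy.optimize import minimize
np.set_printoptions(precision=4,suppress=True)
CM={n:camera_model(n) for n in("scene","top")}
def proj(n,X):
    m=CM[n];c=np.atleast_2d(X)@m['R'].T+m['t']
    return np.c_[m['fx']*c[:,0]/c[:,2]+m['cx'],m['fy']*c[:,1]/c[:,2]+m['cy']]
def ray(n,uv,z):
    m=CM[n];d=m['R'].T@np.array([(uv[0]-m['cx'])/m['fx'],(uv[1]-m['cy'])/m['fy'],1]);o=-m['R'].T@m['t']
    return o+d*(z-o[2])/d[2]
def tri(uvs):
    A=[];b=[]
    for n,uv in uvs.items():
        m=CM[n];d=m['R'].T@np.array([(uv[0]-m['cx'])/m['fx'],(uv[1]-m['cy'])/m['fy'],1]);d/=np.linalg.norm(d)
        P=np.eye(3)-np.outer(d,d);A.append(P);b.append(P@(-m['R'].T@m['t']))
    return np.linalg.lstsq(np.vstack(A),np.hstack(b),rcond=None)[0]
def box(lx,ly,h,z0=0,cy=0):
    return np.array([[sx*lx/2,cy+sy*ly/2,z] for sx in(-1,1) for sy in(-1,1) for z in(z0,z0+h)])
def gable(lx,ly,h,he):   # ridge along x (lx)
    return np.vstack([box(lx,ly,he),[[-lx/2,0,h],[lx/2,0,h]]])
def cyl(d,h):
    a=np.linspace(0,2*np.pi,40);return np.vstack([np.c_[d/2*np.cos(a),d/2*np.sin(a),0*a+z] for z in(0,h)])
S={'library':[box(.056,.038,.034),box(.026,.018,.004,.034)],'beech_block':[box(.045,.070,.040)],
'tower':[box(.04,.04,.068),box(.028,.028,.004,.068)],'top_storey':[box(.034,.054,.016),box(.034,.028,.012,.016,-.013)],
'base_board':[box(.280,.290,.008)],'pavilion':[cyl(.053,.038)],'church':[gable(.056,.044,.04,.025)]}
K=8
def render(n,s,p,z,org,size):
    c,si=np.cos(p[2]),np.sin(p[2]);R=np.array([[c,-si,0],[si,c,0],[0,0,1]])
    im=np.zeros((size[1]*K,size[0]*K),np.uint8)
    for b in S[s]:
        uv=(proj(n,b@R.T+[p[0],p[1],z])-org+.5)*K-.5
        cv2.fillConvexPoly(im,cv2.convexHull(np.round(uv*16).astype(np.int32).reshape(-1,1,2)),255,shift=4)
    return cv2.resize(im,size,interpolation=cv2.INTER_AREA)/255.
def fit(s,masks,p0,z,fixyaw=None):
    W={}
    for n,m in masks.items():
        ys,xs=np.where(m>.5);o=np.array([xs.min()-14,ys.min()-14]);sz=(int(np.ptp(xs))+29,int(np.ptp(ys))+29)
        W[n]=(m[o[1]:o[1]+sz[1],o[0]:o[0]+sz[0]].astype(float),o,sz)
    def f(p):
        q=(p[0],p[1],p[2] if fixyaw is None else fixyaw);e=0
        for n,(m,o,sz) in W.items():
            mm=m; r=render(n,s,q,z,o,(m.shape[1],m.shape[0]));e+=np.abs(r-mm).sum()/mm.sum()
        return e/len(W)
    best=None
    for y in ([p0[2]] if fixyaw is not None or len(p0)>3 else p0[2]+np.radians([0,30,60,90,120,150] )):
        r=minimize(f,[p0[0],p0[1],y],method='Nelder-Mead',options=dict(initial_simplex=np.array([[p0[0],p0[1],y]]*4)+np.vstack([[0,0,0],np.diag([.008,.008,.25])]),xatol=1e-4,fatol=1e-5,maxiter=150))
        if best is None or r.fun<best.fun: best=r
    return best.x,best.fun
def grab(img,m):
    k=4;ys,xs=np.where(m);a,b,c,d=max(xs.min()-8,0),xs.max()+9,max(ys.min()-8,0),ys.max()+9
    im=cv2.resize(np.ascontiguousarray(img[c:d,a:b]),None,fx=k,fy=k,interpolation=cv2.INTER_CUBIC)
    mm=cv2.resize(m[c:d,a:b].astype(np.uint8),None,fx=k,fy=k,interpolation=0)
    g=np.full(mm.shape,cv2.GC_BGD,np.uint8);e=lambda r:cv2.getStructuringElement(2,(2*r+1,)*2)
    g[cv2.dilate(mm,e(9))>0]=cv2.GC_PR_BGD;g[mm>0]=cv2.GC_PR_FGD;g[cv2.erode(mm,e(7))>0]=cv2.GC_FGD
    cv2.grabCut(im,g,None,np.zeros((1,65)),np.zeros((1,65)),6,cv2.GC_INIT_WITH_MASK)
    out=np.zeros(m.shape);out[c:d,a:b]=cv2.resize(((g&1)*255).astype(np.uint8),(b-a,d-c),interpolation=cv2.INTER_AREA)/255.
    return out
E
python3 - <<'E'
from h import *
im={n:camera(n) for n in CM}
ov={n:cv2.resize(im[n],None,fx=4,fy=4,interpolation=2) for n in CM}
pins={}
for s,z in dict(base_board=0,church=.008,pavilion=.008,library=.003,beech_block=.003,tower=.003,top_storey=.003).items():
    M={};G={};P={}
    for n in CM:
        o=outline_of(n,s);p=pinpoint(n,s)
        if p:P[n]=p[0]['xy']
        if o:
            M[n]=o[0]['mask']
            if s!='base_board':G[n]=grab(im[n],M[n])
            else:
                m=np.zeros_like(M[n],np.uint8);cs,_=cv2.findContours(M[n].astype(np.uint8),0,2);cv2.drawContours(m,cs,-1,1,-1);M[n]=G[n]=m
    p0=ray('top',P['top'],z) if 'top' in P else None
    print(s,'tri',tri(P) if len(P)==2 else None,'pin top',p0)
    for nm,Q in(('net',M),('grab',G)):
        y0=np.radians(-5) if s in('base_board','church','pavilion') else 0
        a=(p0[0],p0[1],y0)+((1,) if s in('base_board','church') else())
        for sub in (Q,{'top':Q['top']} if 'top' in Q else None,{'scene':Q['scene']} if 'scene' in Q else None):
            if not sub: continue
            x,f=fit(s,sub,a,z,0 if s=='pavilion' else None);print(' ',nm,list(sub),x[:2],np.degrees(x[2]).round(2),round(f,3))
            if sub is Q and nm=='grab':
                for n in CM:
                    sz=(640,400);c,si=np.cos(x[2]),np.sin(x[2]);R=np.array([[c,-si,0],[si,c,0],[0,0,1]])
                    for b in S[s]:
                        uv=(proj(n,b@R.T+[x[0],x[1],z])+.5)*4-.5
                        cv2.polylines(ov[n],[cv2.convexHull(np.round(uv).astype(np.int32).reshape(-1,1,2))],True,(255,255,0),1)
for n,(a,b,c,d) in dict(top=(110,300,160,360),scene=(130,260,200,390)).items():
    cv2.imwrite(f"pics/ov_{n}.png",ov[n][a*4:b*4,c*4:d*4][:600*2:,:,::-1])
    q=cv2.imread(f"pics/ov_{n}.png");k=min(800/q.shape[1],600/q.shape[0],1);cv2.imwrite(f"pics/ov_{n}.png",cv2.resize(q,None,fx=k,fy=k,interpolation=cv2.INTER_AREA))
cv2.imwrite("pics/ov_b.png",cv2.resize(ov['top'][140*4:280*4,345*4:470*4,::-1],(535,600)))
E
```

```text
base_board tri [ 0.4949 -0.2144 -0.0027] pin top [ 0.492  -0.2111  0.    ]
  net ['scene', 'top'] [ 0.5002 -0.2084] -4.43 0.013
  net ['top'] [ 0.5002 -0.2091] -4.39 0.011
  net ['scene'] [ 0.5002 -0.2076] -4.42 0.013
  grab ['scene', 'top'] [ 0.5002 -0.2084] -4.43 0.013
  grab ['top'] [ 0.5002 -0.2091] -4.39 0.011
  grab ['scene'] [ 0.5002 -0.2076] -4.42 0.013
church tri [ 0.5082 -0.1226  0.0048] pin top [ 0.513  -0.1274  0.008 ]
  net ['scene', 'top'] [ 0.5066 -0.1229] -1.73 0.1
  net ['top'] [ 0.5067 -0.1244] -6.07 0.084
  net ['scene'] [ 0.5069 -0.1224] -1.99 0.103
  grab ['scene', 'top'] [ 0.5058 -0.1228] -4.89 0.054
  grab ['top'] [ 0.5058 -0.1229] -4.87 0.05
  grab ['scene'] [ 0.5051 -0.1228] -3.81 0.051
pavilion tri [ 0.4926 -0.2903  0.0053] pin top [ 0.4935 -0.291   0.008 ]
  net ['scene', 'top'] [ 0.4924 -0.2922] -0.02 0.208
  net ['top'] [ 0.4925 -0.292 ] 0.59 0.113
  net ['scene'] [ 0.4945 -0.2916] -7.06 0.298
  grab ['scene', 'top'] [ 0.492  -0.2897] 1.06 0.328
  grab ['top'] [ 0.491  -0.2867] 7.03 0.199
  grab ['scene'] [ 0.492  -0.2912] 4.36 0.424
library tri [0.6011 0
[... 554 characters left out ...]
[0.4381 0.1255] 7.39 0.07
  grab ['top'] [0.4388 0.1245] 186.82 0.107
  grab ['scene'] [0.4381 0.126 ] 187.4 0.03
tower tri [ 0.6337  0.2846 -0.0067] pin top [0.6282 0.2848 0.003 ]
  net ['top'] [0.6284 0.2748] 59.27 0.06
  net ['top'] [0.6284 0.2748] 59.27 0.06
  grab ['top'] [0.6278 0.2762] -28.45 0.083
  grab ['top'] [0.6278 0.2762] -28.45 0.083
top_storey tri [0.4534 0.2883 0.005 ] pin top [0.4557 0.287  0.003 ]
  net ['scene', 'top'] [0.4595 0.2866] -66.63 0.133
  net ['top'] [0.4598 0.2859] -67.65 0.061
  net ['scene'] [0.4551 0.2909] -4.81 0.293
  grab ['scene', 'top'] [0.4585 0.2879] -66.65 0.16
  grab ['top'] [0.4604 0.2885] -67.95 0.156
  grab ['scene'] [0.4576 0.2895] -60.29 0.146
```

View pics/ov_top.png

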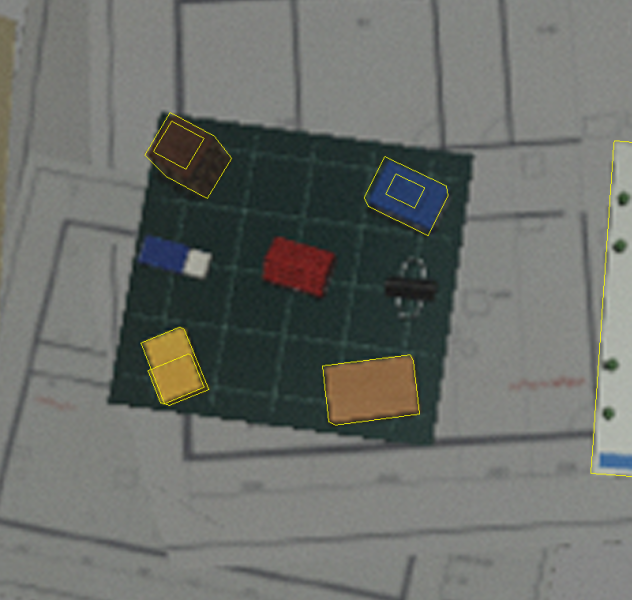

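View pics/ov_scene.png

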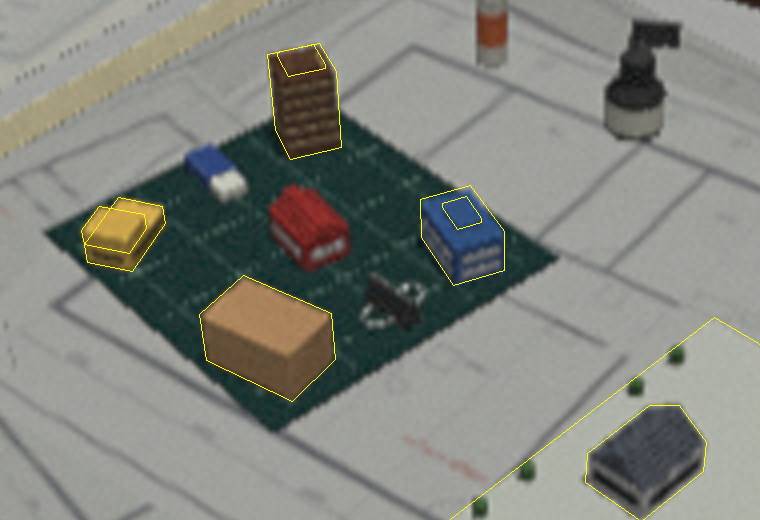

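View pics/ov_b.png

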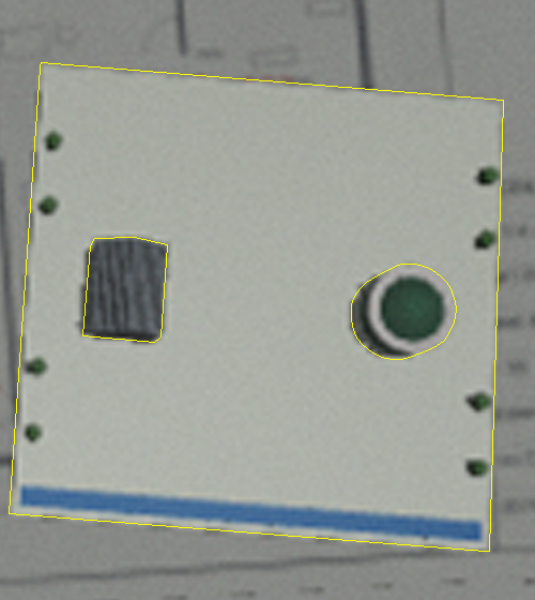

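Top view: mat on the left with the library (column 288, row 176), beech (280,232), storey (217,224), tower (222,160). The board is on the right with church (374,202) left and pavilion (441,211) right, and the canal towards the robot. The fitted outlines hug the pieces in both views. Starting the move to the library.

move_arm:
  jaw: [0, 0, 0, 0, 0, 0, 0, 0]
  delta_pos:
    - [0.03, -0.028, -0.006]
    - [0.03, -0.028, -0.006]
    - [0.03, -0.028, -0.006]
    - [0.03, -0.028, -0.006]
    - [0.03, -0.028, -0.006]
    - [0.03, -0.028, -0.006]
    - [0.03, -0.028, -0.006]
    - [0.03, -0.028, -0.006]
  yaw: [0.08, 0.08, 0.08, 0.08, 0.08, 0.08, 0.08, 0.08]
  force: 40

```text
time: 4.07
ee_pos: [0.3716, 0.3085, 0.3567]
tcp_rot: [180.0, 0.0, -156.8]
wrist_force: [1.2, 0.3, -0.4]
opening: 0.0854
grasp_force: 0.0
```

```bash
python3 - <<'E'
from workcell import bot
o=bot.get_obs();print(o['time'],o['q'],o['ee_pos'],o['tcp_rot'])
E
```

```text
4.0667 [ 3.96991245e+01 -4.93150428e+00 -5.16138503e+00  8.97254630e+01
 -9.46589725e-04  1.65348849e+01] [0.37164613 0.30853457 0.35666314] [ 1.79988198e+02  4.30789748e-02 -1.56835765e+02]
```

move_arm:
  jaw: [0, 0, 0, 0, 0, 0, 0, 0, 0]
  delta_pos:
    - [0.0284, -0.0263, -0.012]
    - [0.0284, -0.0263, -0.012]
    - [0.0284, -0.0263, -0.012]
    - [0.0284, -0.0263, -0.012]
    - [0.0284, -0.0263, -0.012]
    - [0.0284, -0.0263, -0.012]
    - [0.0284, -0.0263, -0.012]
    - [0.0284, -0.0263, -0.012]
    - [0, 0, 0]
  yaw: [0.09, 0.09, 0.09, 0.09, 0.09, 0.09, 0.09, 0.09, 0]

```text
time: 4.82
ee_pos: [0.6007, 0.0956, 0.2569]
tcp_rot: [179.9, -0.2, -115.7]
wrist_force: [0.1, 0.3, -0.7]
opening: 0.0851
grasp_force: 0.0
```

move_arm:
  jaw: [0, 0, 0, 0, 0, 0, 0]
  delta_pos:
    - [0, 0, -0.016]
    - [0, 0, -0.016]
    - [0, 0, -0.016]
    - [0, 0, -0.016]
    - [0, 0, -0.014]
    - [0, 0, 0]
    - [0, 0, 0]
  yaw: [0, 0, 0, 0, 0, 0, 0]

```text
time: 5.4
ee_pos: [0.5975, 0.1, 0.1823]
tcp_rot: [179.9, -0.0, -115.8]
wrist_force: [0.8, 0.8, 0.3]
opening: 0.0856
grasp_force: 0.0
```

move_arm:
  jaw: [0, 0]
  delta_pos:
    - [0, 0, 0]
    - [0, 0, 0]
  yaw: [0, 0]

```text
time: 5.57
ee_pos: [0.5982, 0.1, 0.1841]
tcp_rot: [-179.9, 0.1, -115.8]
wrist_force: [1.1, 0.7, 0.6]
opening: 0.0853
grasp_force: 0.0
```

move_arm:
  jaw: [0]
  delta_pos:
    - [0, 0, 0]
  yaw: [0]

```text
time: 5.65
ee_pos: [0.5982, 0.1, 0.1839]
tcp_rot: [-179.9, 0.1, -115.8]
wrist_force: [-0.4, 0.4, -0.7]
opening: 0.0854
grasp_force: 0.0
```

move_arm:
  jaw: [0, 0, 1, 1, 1, 1, 1, 1, 1]
  delta_pos:
    - [0.0006, -0.0022, -0.003]
    - [0, 0, 0]
    - [0, 0, 0]
    - [0, 0, 0]
    - [0, 0, 0]
    - [0, 0, 0]
    - [0, 0, 0]
    - [0, 0, 0]
    - [0, 0, 0]
  yaw: [0.005, 0, 0, 0, 0, 0, 0, 0, 0]
  force: 40

```text
time: 6.4
ee_pos: [0.5985, 0.0977, 0.1798]
tcp_rot: [-180.0, 0.0, -115.5]
wrist_force: [0.2, 0.2, 0.8]
opening: 0.0374
grasp_force: 41.3
```

move_arm:
  jaw: [1, 1, 1, 1, 1, 1, 1, 1, 1, 1]
  delta_pos:
    - [0, 0, 0.01]
    - [0, 0, 0.02]
    - [0, 0, 0.02]
    - [0, 0, 0.02]
    - [-0.006, -0.02, 0.01]
    - [-0.008, -0.025, 0]
    - [-0.008, -0.025, 0]
    - [-0.008, -0.025, 0]
    - [-0.008, -0.025, 0]
    - [-0.008, -0.025, 0]
  yaw: [0, 0, 0, 0, -0.1, -0.1, -0.1, -0.1, -0.1, -0.1]

```text
time: 7.23
ee_pos: [0.5518, -0.0484, 0.2604]
tcp_rot: [-180.0, 0.0, -150.2]
wrist_force: [-0.0, -0.3, -1.1]
opening: 0.0373
grasp_force: 41.1
```

move_arm:
  jaw: [1, 1, 1, 1, 1, 1, 1, 1, 1, 1]
  delta_pos:
    - [-0.008, -0.025, 0]
    - [-0.008, -0.025, 0]
    - [-0.008, -0.025, 0]
    - [-0.008, -0.025, 0]
    - [-0.008, -0.025, 0]
    - [-0.008, -0.025, 0]
    - [-0.004, -0.011, 0]
    - [0, 0, 0]
    - [0, 0, 0]
    - [0, 0, 0]
  yaw: [-0.1, -0.1, -0.1, -0.1, -0.1, -0.1, -0.003, 0, 0, 0]

```text
time: 8.07
ee_pos: [0.5007, -0.2076, 0.2599]
tcp_rot: [180.0, 0.0, 175.7]
wrist_force: [0.6, 0.2, -0.5]
opening: 0.0373
grasp_force: 41.1
```

move_arm:
  jaw: [1, 1, 1, 1, 1, 1, 1, 1, 1, 1]
  delta_pos:
    - [-0.0005, -0.0008, -0.02]
    - [0, 0, -0.02]
    - [0, 0, -0.015]
    - [0, 0, -0.008]
    - [0, 0, -0.005]
    - [0, 0, -0.003]
    - [0, 0, -0.002]
    - [0, 0, -0.001]
    - [0, 0, 0]
    - [0, 0, 0]
  yaw: [-0.002, 0, 0, 0, 0, 0, 0, 0, 0, 0]

```text
time: 8.9
ee_pos: [0.5001, -0.2092, 0.1863]
tcp_rot: [-180.0, 0.0, 175.4]
wrist_force: [0.1, 0.2, -0.1]
opening: 0.0373
grasp_force: 41.0
```

move_arm:
  jaw: [1, 1, 0.35, 0.35, 0.35, 0.35, 0.35]
  delta_pos:
    - [0, 0.0005, -0.001]
    - [0, 0, -0.0005]
    - [0, 0, 0]
    - [0, 0, 0]
    - [0, 0, 0]
    - [0, 0, 0]
    - [0, 0, 0]
  yaw: [0.002, 0, 0, 0, 0, 0, 0]

```text
time: 9.48
ee_pos: [0.4999, -0.2087, 0.1841]
tcp_rot: [180.0, -0.0, 175.5]
wrist_force: [0.2, 0.3, 0.6]
opening: 0.0554
grasp_force: 0.0
```

move_arm:
  jaw: [0.35, 0.35, 0.35, 0.2, 0, 0, 0, 0, 0, 0]
  delta_pos:
    - [0, 0, 0.01]
    - [0, 0, 0.025]
    - [0, 0, 0.025]
    - [0, 0, 0.025]
    - [-0.0044, 0.0238, 0]
    - [-0.0044, 0.0238, 0]
    - [-0.0044, 0.0238, 0]
    - [-0.0044, 0.0238, 0]
    - [-0.0044, 0.0238, 0]
    - [-0.0044, 0.0238, 0]
  yaw: [0, 0, 0, 0, -0.097, -0.097, -0.097, -0.097, -0.097, -0.097]

```text
time: 10.32
ee_pos: [0.4731, -0.0648, 0.2701]
tcp_rot: [180.0, 0.0, 141.9]
wrist_force: [0.4, -1.0, -0.1]
opening: 0.0854
grasp_force: 0.0
```

move_arm:
  jaw: [0, 0, 0, 0, 0, 0, 0, 0, 0, 0]
  delta_pos:
    - [-0.0044, 0.0238, 0]
    - [-0.0044, 0.0238, 0]
    - [-0.0044, 0.0238, 0]
    - [-0.0044, 0.0238, 0]
    - [-0.0044, 0.0238, 0]
    - [-0.0044, 0.0238, 0]
    - [-0.0044, 0.0238, 0]
    - [-0.0044, 0.0238, 0]
    - [0, 0, 0]
    - [0, 0, 0]
  yaw: [-0.097, -0.097, -0.097, -0.097, -0.097, -0.097, -0.097, -0.097, 0, 0]

```text
time: 11.15
ee_pos: [0.4381, 0.1254, 0.2699]
tcp_rot: [180.0, 0.0, 97.9]
wrist_force: [0.1, 0.2, -0.4]
opening: 0.0851
grasp_force: 0.0
```

```bash
cat >> h.py <<'E'
Z0=dict(base_board=0,church=.008,pavilion=.008,library=.003,beech_block=.003,tower=.003,top_storey=.003)
def measure(s,z,p0,show=None,cams=('top','scene')):
    M={}
    for n in cams:
        im=camera(n)
        for o in outline_of(n,s):
            if np.linalg.norm(o['xy']-proj(n,[p0[0],p0[1],z+.02])[0])<12: M[n]=o['mask'];break
    for sub in [M]+[{n:M[n]} for n in M]:
        x,f=fit(s,sub,(*p0,1),z);print(s,list(sub),x[:2],np.degrees(x[2]).round(2),round(f,3))
        if sub is M:r=x
    return r
def overlay(name,items,n='top',crop=(140,280,345,470),k=4):
    im=cv2.resize(camera(n),None,fx=k,fy=k,interpolation=2)
    for s,x,z in items:
        c,si=np.cos(x[2]),np.sin(x[2]);R=np.array([[c,-si,0],[si,c,0],[0,0,1]])
        for b in S[s]:
            uv=(proj(n,b@R.T+[x[0],x[1],z])+.5)*k-.5
            cv2.polylines(im,[cv2.convexHull(np.round(uv).astype(np.int32).reshape(-1,1,2))],True,(255,255,0),1)
    a,b,c,d=[v*k for v in crop];cv2.imwrite(name,im[a:b,c:d,::-1])
E
python3 - <<'E'
from h import *
y=np.radians(-4.43)
x=measure('library',.008,(.5,-.2085,y))
o=bot.get_obs();print(o['time'],o['ee_pos'],o['tcp_rot'])
E
```

```text
library ['top', 'scene'] [ 0.4998 -0.2099] -1.54 0.078
library ['top'] [ 0.5004 -0.2102] -1.85 0.076
library ['scene'] [ 0.4991 -0.2088] -2.83 0.048
11.35 [0.4385 0.1239 0.2694] [179.9888   0.0081  97.7424]
```

move_arm:
  jaw: [0, 0, 0, 0, 0, 0, 0]
  delta_pos:
    - [-0.0002, 0.0006, -0.02]
    - [0, 0, -0.02]
    - [0, 0, -0.02]
    - [0, 0, -0.018]
    - [0, 0, -0.008]
    - [0, 0, 0]
    - [0, 0, 0]
  yaw: [0, 0, 0, 0, 0, 0, 0]

```text
time: 11.93
ee_pos: [0.4383, 0.1248, 0.1836]
tcp_rot: [-180.0, 0.0, 97.7]
wrist_force: [0.0, 0.6, 0.3]
opening: 0.0853
grasp_force: 0.0
```

move_arm:
  jaw: [1, 1, 1, 1, 1, 1, 1, 1]
  delta_pos:
    - [0, 0, 0]
    - [0, 0, 0]
    - [0, 0, 0]
    - [0, 0, 0]
    - [0, 0, 0]
    - [0, 0, 0]
    - [0, 0, 0]
    - [0, 0, 0]
  yaw: [0, 0, 0, 0, 0, 0, 0, 0]
  force: 50

```text
time: 12.6
ee_pos: [0.4385, 0.1253, 0.1842]
tcp_rot: [179.9, -0.0, 97.7]
wrist_force: [0.0, -0.7, 6.3]
opening: 0.0445
grasp_force: 52.0
```

move_arm:
  jaw: [1, 1, 1, 1, 1, 1, 1, 1, 1, 1]
  delta_pos:
    - [0, 0, 0.01]
    - [0, 0, 0.02]
    - [0, 0, 0.02]
    - [0, 0, 0.02]
    - [-0.0023, -0.02, 0.01]
    - [-0.0023, -0.027, 0]
    - [-0.0023, -0.027, 0]
    - [-0.0023, -0.027, 0]
    - [-0.0023, -0.027, 0]
    - [-0.0023, -0.027, 0]
  yaw: [0, 0, 0, 0, -0.02, -0.02, -0.02, -0.02, -0.02, -0.02]

```text
time: 13.43
ee_pos: [0.4239, -0.031, 0.2639]
tcp_rot: [180.0, 0.0, 90.8]
wrist_force: [1.1, -0.5, -0.6]
opening: 0.0444
grasp_force: 51.2
```

move_arm:
  jaw: [1, 1, 1, 1, 1, 1, 1, 1, 1, 1]
  delta_pos:
    - [-0.0023, -0.027, 0]
    - [-0.0023, -0.027, 0]
    - [-0.0023, -0.027, 0]
    - [-0.0023, -0.027, 0]
    - [-0.0023, -0.027, 0]
    - [-0.0023, -0.027, 0]
    - [-0.001, -0.009, 0]
    - [0, 0, 0]
    - [0, 0, 0]
    - [0, 0, 0]
  yaw: [-0.02, -0.02, -0.02, -0.02, -0.012, 0, 0, 0, 0, 0]

```text
time: 14.27
ee_pos: [0.4096, -0.2001, 0.2634]
tcp_rot: [-180.0, -0.0, 85.6]
wrist_force: [0.9, 0.5, -0.8]
opening: 0.0444
grasp_force: 51.2
```

move_arm:
  jaw: [1, 1, 1, 1, 1, 1, 1, 1, 1, 1]
  delta_pos:
    - [0.0003, -0.001, -0.02]
    - [0, 0, -0.02]
    - [0, 0, -0.015]
    - [0, 0, -0.008]
    - [0, 0, -0.005]
    - [0, 0, -0.003]
    - [0, 0, -0.002]
    - [0, 0, 0]
    - [0, 0, 0]
    - [0, 0, 0]
  yaw: [0, 0, 0, 0, 0, 0, 0, 0, 0, 0]

```text
time: 15.1
ee_pos: [0.41, -0.2019, 0.1908]
tcp_rot: [179.9, 0.0, 85.6]
wrist_force: [0.3, 0.1, -1.3]
opening: 0.0448
grasp_force: 51.2
```

move_arm:
  jaw: [1, 1, 1, 1, 0.35, 0.35, 0.35, 0.35, 0.35]
  delta_pos:
    - [0, 0.0005, -0.0015]
    - [0, 0, -0.0012]
    - [0, 0, 0]
    - [0, 0, 0]
    - [0, 0, 0]
    - [0, 0, 0]
    - [0, 0, 0]
    - [0, 0, 0]
    - [0, 0, 0]
  yaw: [0, 0, 0, 0, 0, 0, 0, 0, 0]

```text
time: 15.85
ee_pos: [0.4098, -0.2013, 0.1873]
tcp_rot: [-180.0, -0.0, 85.6]
wrist_force: [-0.3, 0.0, 0.5]
opening: 0.0554
grasp_force: 0.0
```

move_arm:
  jaw: [0.35, 0.35, 0.35, 0.2, 0, 0, 0, 0, 0, 0]
  delta_pos:
    - [0, 0, 0.01]
    - [0, 0, 0.025]
    - [0, 0, 0.025]
    - [0, 0, 0.025]
    - [0.0027, 0.0271, 0]
    - [0.0027, 0.0271, 0]
    - [0.0027, 0.0271, 0]
    - [0.0027, 0.0271, 0]
    - [0.0027, 0.0271, 0]
    - [0.0027, 0.0271, 0]
  yaw: [0, 0, 0, 0, 0.114, 0.114, 0.114, 0.114, 0.114, 0.114]

```text
time: 16.68
ee_pos: [0.4259, -0.0375, 0.2734]
tcp_rot: [180.0, 0.0, 125.1]
wrist_force: [0.7, -0.0, 0.3]
opening: 0.0855
grasp_force: 0.0
```

move_arm:
  jaw: [0, 0, 0, 0, 0, 0]
  delta_pos:
    - [0.0027, 0.0271, 0]
    - [0.0027, 0.0271, 0]
    - [0.0027, 0.0271, 0]
    - [0.0027, 0.0271, 0]
    - [0, 0, 0]
    - [0, 0, 0]
  yaw: [0.114, 0.114, 0.114, 0.114, 0, 0]

```text
time: 17.18
ee_pos: [0.4368, 0.0707, 0.273]
tcp_rot: [180.0, 0.0, 151.0]
wrist_force: [0.0, 0.1, -0.3]
opening: 0.0854
grasp_force: 0.0
```

```bash
python3 - <<'E'
from h import *
y=np.radians(-4.43)
a=measure('library',.008,(.5,-.2085,y))
b=measure('beech_block',.008,(.41,-.2014,y))
c=measure('top_storey',.003,(.459,.287,np.radians(-67)))
d=measure('tower',.003,(.628,.2765,np.radians(60)))
overlay('pics/o1.png',[('library',a,.008),('beech_block',b,.008)],crop=(140,280,345,470))
overlay('pics/o2.png',[('library',a,.008),('beech_block',b,.008)],'scene',crop=(215,345,300,480))
o=bot.get_obs();print(o['time'],o['ee_pos'],o['tcp_rot'])
E
```

```text
library ['top', 'scene'] [ 0.4988 -0.2101] -3.82 0.126
library ['top'] [ 0.4994 -0.2115] -1.42 0.081
library ['scene'] [ 0.4997 -0.2078] 0.42 0.117
beech_block ['top', 'scene'] [ 0.4111 -0.2026] -3.7 0.063
beech_block ['top'] [ 0.4111 -0.2033] -4.22 0.061
beech_block ['scene'] [ 0.4118 -0.2015] -3.44 0.053
top_storey ['top'] [0.4599 0.2852] -67.61 0.078
top_storey ['top'] [0.4599 0.2852] -67.61 0.078
tower ['top'] [0.6287 0.2745] 57.33 0.063
tower ['top'] [0.6287 0.2745] 57.33 0.063
18.0833 [0.4368 0.0697 0.2725] [180.      -0.0013 150.9112]
```

View pics/o1.png

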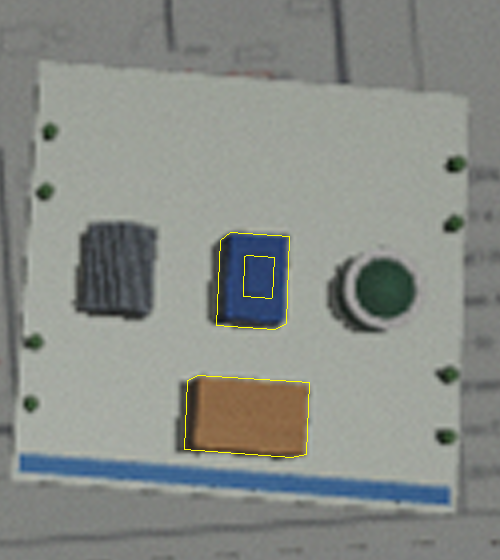

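View pics/o2.png

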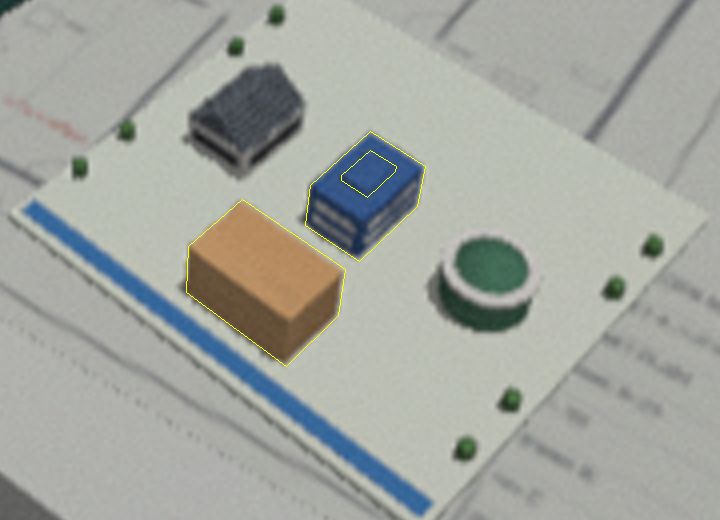

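```bash
cat >> h.py <<'E'
from scipy.ndimage import map_coordinates
def edge(im,n,c,d,z,half,w=.012):
    """refined edge near point c (xy), outward unit d, at height z; offset in m along d"""
    d=np.array(d);t=np.array([-d[1],d[0]]);s=np.linspace(-w,w,97);out=[]
    L=np.linspace(-half,half,25)
    prof=[]
    for l in L:
        X=np.c_[c[0]+s*d[0]+l*t[0],c[1]+s*d[1]+l*t[1],0*s+z];uv=proj(n,X)
        prof.append(np.stack([map_coordinates(im[...,k].astype(float),[uv[:,1],uv[:,0]],order=1) for k in range(3)],1))
    P=np.mean(prof,0);a,b=P[:16].mean(0),P[-16:].mean(0);v=(P-b)@(a-b)/((a-b)@(a-b))
    i=np.where((v[:-1]>=.5)&(v[1:]<.5))[0]
    i=i[np.argmin(abs(i-48))] if len(i) else 0
    return s[i]+(v[i]-.5)/(v[i]-v[i+1])*(s[1]-s[0])
BY=np.radians(-4.43);bx=np.array([np.cos(BY),np.sin(BY)]);by=np.array([-np.sin(BY),np.cos(BY)]);BC=np.array([.5002,-.2084])
E
cat > e.py <<'E'
from h import *
for n in CM:
    im=camera(n)
    def E(nm,cu,cv,sgn,ax,h,z,half):  # nominal edges in board coords
        d=sgn*(bx if ax==0 else by);c=BC+bx*cu+by*cv+d*h
        e=edge(im,n,c,d,z,half)*1e3
        # yaw: edge at two halves
        t=np.array([-d[1],d[0]]);e1=edge(im,n,c+t*half*.5,d,z,half*.4);e2=edge(im,n,c-t*half*.5,d,z,half*.4)
        print(n,nm,'off %.2f mm'%e,'tilt %.2f'%np.degrees((e2-e1)/half))
    E('board back',0,0,1,0,.14,.008,.10);E('board front',0,0,-1,0,.14,.008,.10)
    E('board left',0,0,1,1,.145,.008,.02);E('board right',0,0,-1,1,.145,.008,.02)
    E('lib back',0,0,1,0,.028,.042,.014);E('beech back',-.0905,0,1,0,.0225,.048,.028);E('beech front',-.0905,0,-1,0,.0225,.048,.028)
    E('lib right',0,0,-1,1,.019,.042,.02);E('lib left',0,0,1,1,.019,.042,.02)
    E('beech right',-.0905,0,-1,1,.035,.048,.015);E('beech left',-.0905,0,1,1,.035,.048,.015)
    E('pav back (z.046)',0,-.085,1,0,.0265,.046,.004);E('pav front',0,-.085,-1,0,.0265,.046,.004)
    E('pav right',0,-.085,-1,1,.0265,.046,.004);E('pav left',0,-.085,1,1,.0265,.046,.004)
    E('church right eave',0,.085,-1,1,.022,.033,.018);E('church left eave',0,.085,1,1,.022,.033,.018)
    E('church back ridge',0,.085,1,0,.028,.048,.003);E('church front ridge',0,.085,-1,0,.028,.048,.003)
E
python3 e.py
```

```text
scene board back off -1.45 mm tilt -0.62
scene board front off -5.82 mm tilt 0.05
scene board left off 1.64 mm tilt 11.69
scene board right off -1.41 mm tilt 0.84
scene lib back off -1.82 mm tilt 1.89
scene beech back off -1.05 mm tilt 18.59
scene beech front off -0.13 mm tilt -0.21
scene lib right off 4.52 mm tilt -10.28
scene lib left off -1.50 mm tilt 0.54
scene beech right off 0.10 mm tilt -26.85
scene beech left off -1.19 mm tilt -0.93
scene pav back (z.046) off -2.47 mm tilt -58.35
scene pav front off -0.49 mm tilt -12.42
scene pav right off -6.31 mm tilt 28.06
scene pav left off -10.04 mm tilt 49.43
scene church right eave off 0.70 mm tilt -29.47
scene church left eave off -0.06 mm tilt 0.10
scene church back ridge off -1.79 mm tilt -13.81
scene church front ridge off 1.45 mm tilt 11.35
top board back off -1.80 mm tilt -0.05
top board front off -6.11 mm tilt 0.02
top board left off -0.78 mm tilt 2.15
top board right off -0.45 mm tilt 0.31
top lib back off -1.12 mm tilt 0.63
top beech back off 0.45 mm tilt 0.10
top beech front off 2.41 mm tilt -0.93
top lib right off 0.85 mm tilt -0.50
top lib left off 8.29 mm tilt 0.69
top beech right off 0.76 mm tilt -0.84
top beech left off 5.55 mm tilt 39.06
top pav back (z.046) off -8.75 mm tilt -6.68
top pav front off -4.69 mm tilt 15.44
top pav right off -9.04 mm tilt 6.79
top pav left off -5.46 mm tilt -0.06
top church right eave off -0.24 mm tilt -0.05
top church left eave off 5.68 mm tilt -3.95
top church back ridge off -1.35 mm tilt 4.47
top church front ridge off 6.89 mm tilt -20.32
```

The blue library and beech block stand square, with the beech in front, at crop pixels (253,280) and (250,415). Edge measurements put the library about 1 mm towards the pavilion and the street at about 38.3 mm. I'll nudge both.

move_arm:
  jaw: [0.2, 0.2, 0.2, 0.2, 0.2, 0.2, 0.2, 0.2, 0.2, 0.2]
  delta_pos:
    - [0.0057, -0.0253, 0]
    - [0.0057, -0.0253, 0]
    - [0.0057, -0.0253, 0]
    - [0.0057, -0.0253, 0]
    - [0.0057, -0.0253, 0]
    - [0.0057, -0.0253, 0]
    - [0.0057, -0.0253, 0]
    - [0.0057, -0.0253, 0]
    - [0.0057, -0.0253, 0]
    - [0.0057, -0.0253, 0]
  yaw: [0.039, 0.039, 0.039, 0.039, 0.039, 0.039, 0.039, 0.039, 0.039, 0.039]

```text
time: 19.02
ee_pos: [0.4939, -0.1847, 0.2724]
tcp_rot: [180.0, 0.0, 173.4]
wrist_force: [0.3, -0.5, -0.3]
opening: 0.0683
grasp_force: 0.0
```

move_arm:
  jaw: [0.2, 0.2, 0.2, 0.2, 0.2, 0.2, 0.2, 0.2]
  delta_pos:
    - [0.0061, -0.0254, 0]
    - [0, 0, 0]
    - [0, 0, -0.02]
    - [0, 0, -0.02]
    - [0, 0, -0.02]
    - [0, 0, -0.018]
    - [0, 0, -0.008]
    - [0, 0, 0]
  yaw: [0.038, 0, 0, 0, 0, 0, 0, 0]

```text
time: 19.68
ee_pos: [0.4993, -0.2082, 0.1846]
tcp_rot: [179.9, -0.2, 175.4]
wrist_force: [-0.7, 0.8, -0.2]
opening: 0.0681
grasp_force: 0.0
```

move_arm:
  jaw: [0.2, 0.2]
  delta_pos:
    - [0, 0, 0]
    - [0, 0, 0]
  yaw: [0, 0]

```text
time: 19.85
ee_pos: [0.5004, -0.2088, 0.1878]
tcp_rot: [-180.0, 0.1, 175.4]
wrist_force: [0.4, 0.4, -0.5]
opening: 0.0683
grasp_force: 0.0
```

move_arm:
  jaw: [1, 1, 1, 1, 1, 1, 1, 1, 1, 1]
  delta_pos:
    - [0, 0, 0]
    - [0, 0, 0]
    - [0, 0, 0]
    - [0, 0, 0]
    - [0, 0, 0]
    - [0, 0, 0]
    - [0, 0, 0.003]
    - [0.0001, 0.0012, 0]
    - [0, 0, 0]
    - [0, 0, 0]
  yaw: [0, 0, 0, 0, 0, 0, 0, 0, 0, 0]
  force: 40

```text
time: 20.68
ee_pos: [0.4999, -0.2074, 0.1893]
tcp_rot: [180.0, -0.0, 175.4]
wrist_force: [-0.0, 0.2, -1.1]
opening: 0.0376
grasp_force: 40.7
```

move_arm:
  jaw: [1, 1, 1, 1, 0.3, 0.3, 0.3, 0.3, 0.3]
  delta_pos:
    - [0, 0, -0.0015]
    - [0, 0, -0.0015]
    - [0, 0, 0]
    - [0, 0, 0]
    - [0, 0, 0]
    - [0, 0, 0]
    - [0, 0, 0]
    - [0, 0, 0]
    - [0, 0, 0]
  yaw: [0, 0, 0, 0, 0, 0, 0, 0, 0]

```text
time: 21.43
ee_pos: [0.5, -0.2075, 0.1862]
tcp_rot: [180.0, -0.0, 175.4]
wrist_force: [-0.2, 1.4, -1.0]
opening: 0.0599
grasp_force: 0.0
```

move_arm:
  jaw: [0.3, 0.3, 0.3, 0.2, 0.2, 0.2, 0.2, 0.2, 0.2, 0.2]
  delta_pos:
    - [0, 0, 0.01]
    - [0, 0, 0.025]
    - [0, 0, 0.025]
    - [0, 0, 0.02]
    - [-0.009, 0.0006, 0]
    - [-0.009, 0.0006, 0]
    - [-0.009, 0.0006, 0]
    - [-0.009, 0.0006, 0]
    - [-0.009, 0.0006, 0]
    - [-0.009, 0.0006, 0]
  yaw: [0, 0, 0, -0.098, -0.098, -0.098, -0.098, -0.098, -0.098, -0.098]

```text
time: 22.27
ee_pos: [0.4456, -0.2039, 0.2673]
tcp_rot: [180.0, 0.0, 135.8]
wrist_force: [0.2, 0.3, -0.7]
opening: 0.0683
grasp_force: 0.0
```

move_arm:
  jaw: [0.2, 0.2, 0.2, 0.2, 0.2, 0.2, 0.2, 0.2, 0.2, 0.2]
  delta_pos:
    - [-0.009, 0.0006, 0]
    - [-0.009, 0.0006, 0]
    - [-0.009, 0.0006, 0]
    - [-0.0091, 0.0008, 0]
    - [0, 0, 0]
    - [0, 0, 0]
    - [0, 0, 0]
    - [0, 0, 0]
    - [0, 0, 0]
    - [0, 0, 0]
  yaw: [-0.098, -0.098, -0.098, -0.098, -0.098, -0.098, -0.098, -0.098, -0.098, 0]

```text
time: 23.1
ee_pos: [0.4099, -0.2014, 0.2673]
tcp_rot: [180.0, 0.0, 85.3]
wrist_force: [0.6, 0.6, -0.5]
opening: 0.0685
grasp_force: 0.0
```

move_arm:
  jaw: [0.2, 0.2]
  delta_pos:
    - [0, 0, 0]
    - [0, 0, 0]
  yaw: [0, 0]

```text
time: 23.27
ee_pos: [0.4099, -0.2013, 0.2669]
tcp_rot: [180.0, 0.0, 85.8]
wrist_force: [0.8, -0.2, -0.2]
opening: 0.068
grasp_force: 0.0
```

move_arm:
  jaw: [0.2, 0.2, 0.2, 0.2, 0.2, 0.2, 1, 1, 1, 1]
  delta_pos:
    - [0, 0, -0.02]
    - [0, 0, -0.02]
    - [0, 0, -0.02]
    - [0, 0, -0.013]
    - [0, 0, -0.006]
    - [0, 0, 0]
    - [0, 0, 0]
    - [0, 0, 0]
    - [0, 0, 0]
    - [0, 0, 0]
  yaw: [-0.004, 0, 0, 0, 0, 0, 0, 0, 0, 0]
  force: 50

```text
time: 24.1
ee_pos: [0.4104, -0.2016, 0.1888]
tcp_rot: [179.9, 0.0, 85.4]
wrist_force: [-1.1, 0.8, 5.4]
opening: 0.0445
grasp_force: 52.2
```

move_arm:
  jaw: [1, 1, 1, 1, 1, 1, 1, 1]
  delta_pos:
    - [0, 0, 0]
    - [0, 0, 0]
    - [0, 0, 0.003]
    - [-0.0015, 0.0011, 0]
    - [0, 0, 0]
    - [0, 0, -0.0015]
    - [0, 0, -0.0015]
    - [0, 0, 0]
  yaw: [0, 0, 0, 0, 0, 0, 0, 0]

```text
time: 24.77
ee_pos: [0.4084, -0.2002, 0.1888]
tcp_rot: [180.0, 0.0, 85.4]
wrist_force: [-7.2, 2.9, 15.4]
opening: 0.0447
grasp_force: 53.5
```

move_arm:
  jaw: [1, 0.3, 0.3, 0.3, 0.3, 0.3]
  delta_pos:
    - [0, 0, 0]
    - [0, 0, 0]
    - [0, 0, 0]
    - [0, 0, 0]
    - [0, 0, 0]
    - [0, 0, 0]
  yaw: [0, 0, 0, 0, 0, 0]

```text
time: 25.27
ee_pos: [0.4084, -0.2002, 0.1872]
tcp_rot: [-180.0, -0.0, 85.4]
wrist_force: [0.5, 0.2, -0.3]
opening: 0.06
grasp_force: 0.0
```

move_arm:
  jaw: [0.3, 0.3, 0.3, 0.2, 0, 0, 0, 0, 0, 0]
  delta_pos:
    - [0, 0, 0.01]
    - [0, 0, 0.025]
    - [0, 0, 0.025]
    - [0, 0, 0.025]
    - [0.0028, 0.027, 0]
    - [0.0028, 0.027, 0]
    - [0.0028, 0.027, 0]
    - [0.0028, 0.027, 0]
    - [0.0028, 0.027, 0]
    - [0.0028, 0.027, 0]
  yaw: [0, 0, 0, 0, 0.114, 0.114, 0.114, 0.114, 0.114, 0.114]

```text
time: 26.1
ee_pos: [0.4251, -0.037, 0.2733]
tcp_rot: [180.0, 0.0, 124.9]
wrist_force: [0.2, -0.3, 0.3]
opening: 0.0855
grasp_force: 0.0
```

move_arm:
  jaw: [0, 0, 0, 0, 0, 0]
  delta_pos:
    - [0.0028, 0.027, 0]
    - [0.0028, 0.027, 0]
    - [0.0028, 0.027, 0]
    - [0.0028, 0.027, 0]
    - [0, 0, 0]
    - [0, 0, 0]
  yaw: [0.114, 0.114, 0.114, 0.114, 0, 0]

```text
time: 26.6
ee_pos: [0.4364, 0.0708, 0.273]
tcp_rot: [-180.0, 0.0, 150.8]
wrist_force: [-0.5, -0.7, -0.6]
opening: 0.0857
grasp_force: 0.0
```

```bash
python3 e.py | grep -E "lib back|lib right|lib left|beech (back|right|left|front)|board back|church (right|left|back)"; python3 - <<'E'
from h import *
y=np.radians(-4.43)
measure('library',.008,(.5,-.2075,y))
measure('beech_block',.008,(.408,-.2003,y))
c=measure('top_storey',.003,(.459,.287,np.radians(-67)))
o=bot.get_obs();print(o['time'],o['ee_pos'],o['tcp_rot'])
E
```

```text
scene board back off -1.37 mm tilt -0.71
scene lib back off -2.23 mm tilt -1.06
scene beech back off -2.79 mm tilt 23.07
scene beech front off 1.94 mm tilt -0.04
scene lib right off 3.67 mm tilt -9.94
scene lib left off -0.20 mm tilt -0.52
scene beech right off -0.80 mm tilt -30.06
scene beech left off 0.31 mm tilt 0.08
scene church right eave off 0.91 mm tilt -29.06
scene church left eave off -0.04 mm tilt -0.10
scene church back ridge off -1.79 mm tilt -13.70
top board back off -1.81 mm tilt -0.03
top lib back off -1.55 mm tilt 1.96
top beech back off -1.49 mm tilt -0.08
top beech front off 4.57 mm tilt -0.34
top lib right off -0.14 mm tilt 0.75
top lib left off 7.59 mm tilt 1.89
top beech right off -0.45 mm tilt 1.88
top beech left off -0.60 mm tilt 1.89
top church right eave off -0.20 mm tilt 0.10
top church left eave off 5.65 mm tilt -4.03
top church back ridge off -1.35 mm tilt 6.61
library ['top', 'scene'] [ 0.5    -0.2083] -5.33 0.14
library ['top'] [ 0.501  -0.2105] -8.8 0.17
library ['scene'] [ 0.5    -0.2068] -5.03 0.059
beech_block ['top', 'scene'] [ 0.4092 -0.2009] -4.54 0.105
beech_block ['top'] [ 0.4097 -0.2022] -0.35 0.157
beech_block ['scene'] [ 0.4092 -0.2007] -5.85 0.043
top_storey ['top', 'scene'] [0.4581 0.2854] -67.4 0.144
top_storey ['top'] [0.4581 0.2844] -67.83 0.094
top_storey ['scene'] [0.4584 0.2881] -63.95 0.123
27.3 [0.4364 0.0697 0.2725] [-179.9995    0.0002  150.6642]
```

move_arm:
  jaw: [0, 0, 0, 0, 0, 0, 0, 0, 0, 0]
  delta_pos:
    - [0.0028, 0.0271, 0]
    - [0.0028, 0.0271, 0]
    - [0.0028, 0.0271, 0]
    - [0.0028, 0.0271, 0]
    - [0.0028, 0.0271, 0]
    - [0.0028, 0.0271, 0]
    - [0.0028, 0.0271, 0]
    - [0.003, 0.0268, 0]
    - [0, 0, 0]
    - [0, 0, 0]
  yaw: [0.1138, 0.1138, 0.1138, 0.1138, 0.1138, 0.1138, 0.1138, 0.1138, 0, 0]

```text
time: 28.13
ee_pos: [0.4589, 0.2874, 0.272]
tcp_rot: [-180.0, -0.1, -157.1]
wrist_force: [-0.0, -1.0, 0.4]
opening: 0.0855
grasp_force: 0.0
```

move_arm:
  jaw: [0, 0, 0, 0, 0, 0, 0, 0]
  delta_pos:
    - [0, 0, -0.02]
    - [0, 0, -0.02]
    - [0, 0, -0.02]
    - [0, 0, -0.02]
    - [0, 0, -0.007]
    - [0, 0, 0]
    - [0, 0, 0]
    - [0, 0, 0]
  yaw: [0, 0, 0, 0, 0, 0, 0, 0]

```text
time: 28.8
ee_pos: [0.4595, 0.2862, 0.187]
tcp_rot: [180.0, 0.1, -157.2]
wrist_force: [0.4, 0.6, 0.3]
opening: 0.085
grasp_force: 0.0
```

move_arm:
  jaw: [0, 0, 1, 1, 1, 1, 1, 1, 1, 1]
  delta_pos:
    - [-0.0005, 0, -0.006]
    - [0, 0, 0]
    - [0, 0, 0]
    - [0, 0, 0]
    - [0, 0, 0]
    - [0, 0, 0]
    - [0, 0, 0]
    - [0, 0, 0]
    - [0, 0, 0]
    - [0, 0, 0]
  yaw: [0, 0, 0, 0, 0, 0, 0, 0, 0, 0]
  force: 35

```text
time: 29.63
ee_pos: [0.4586, 0.2864, 0.1798]
tcp_rot: [180.0, 0.0, -157.2]
wrist_force: [0.1, -0.1, 3.8]
opening: 0.0334
grasp_force: 36.0
```

move_arm:
  jaw: [1, 1, 1, 1, 1, 1, 1, 1, 1, 1]
  delta_pos:
    - [0, 0, 0.01]
    - [0, 0, 0.025]
    - [0, 0, 0.025]
    - [0, 0, 0.025]
    - [-0.0028, -0.027, 0.02]
    - [-0.0028, -0.027, 0]
    - [-0.0028, -0.027, 0]
    - [-0.0028, -0.027, 0]
    - [-0.0028, -0.027, 0]
    - [-0.0028, -0.027, 0]
  yaw: [0, 0, 0, 0, 0.061, 0.061, 0.061, 0.061, 0.061, 0.061]

```text
time: 30.47
ee_pos: [0.4412, 0.1231, 0.285]
tcp_rot: [-180.0, 0.0, -136.0]
wrist_force: [0.6, -0.8, -0.6]
opening: 0.0335
grasp_force: 35.6
```

move_arm:
  jaw: [1, 1, 1, 1, 1, 1, 1, 1, 1, 1]
  delta_pos:
    - [-0.0028, -0.027, 0]
    - [-0.0028, -0.027, 0]
    - [-0.0028, -0.027, 0]
    - [-0.0028, -0.027, 0]
    - [-0.0028, -0.027, 0]
    - [-0.0028, -0.027, 0]
    - [-0.0028, -0.027, 0]
    - [-0.0028, -0.027, 0]
    - [-0.0028, -0.027, 0]
    - [-0.0028, -0.027, 0]
  yaw: [0.061, 0.061, 0.061, 0.061, 0.061, 0.061, 0.061, 0.061, 0.061, 0.061]

```text
time: 31.3
ee_pos: [0.4132, -0.147, 0.2851]
tcp_rot: [-180.0, -0.0, -101.1]
wrist_force: [1.0, 0.4, 0.0]
opening: 0.0331
grasp_force: 35.6
```

move_arm:
  jaw: [1, 1, 1, 1, 1, 1]
  delta_pos:
    - [-0.0028, -0.027, 0]
    - [-0.0026, -0.0282, 0]
    - [0, 0, 0]
    - [0, 0, 0]
    - [0, 0, 0]
    - [0, 0, 0]
  yaw: [0.061, 0.061, 0, 0, 0, 0]

```text
time: 31.8
ee_pos: [0.4084, -0.2003, 0.2847]
tcp_rot: [180.0, 0.0, -94.2]
wrist_force: [0.1, 0.0, -0.5]
opening: 0.0334
grasp_force: 35.6
```

move_arm:
  jaw: [1, 1, 1, 1, 1, 1, 1, 1, 1, 1]
  delta_pos:
    - [0, -0.0005, -0.02]
    - [0, 0, -0.016]
    - [0, 0, -0.01]
    - [0, 0, -0.006]
    - [0, 0, -0.003]
    - [0, 0, -0.002]
    - [0, 0, -0.001]
    - [0, 0, 0]
    - [0, 0, 0]
    - [0, 0, 0]
  yaw: [-0.005, 0, 0, 0, 0, 0, 0, 0, 0, 0]

```text
time: 32.63
ee_pos: [0.4085, -0.2015, 0.2269]
tcp_rot: [-180.0, -0.0, -94.5]
wrist_force: [0.4, -0.1, -0.3]
opening: 0.0331
grasp_force: 35.6
```

move_arm:
  jaw: [1, 1, 1, 1, 0.4, 0.4, 0.4, 0.4, 0.4]
  delta_pos:
    - [-0.0001, 0.0005, -0.0012]
    - [0, 0, -0.0008]
    - [0, 0, 0]
    - [0, 0, 0]
    - [0, 0, 0]
    - [0, 0, 0]
    - [0, 0, 0]
    - [0, 0, 0]
    - [0, 0, 0]
  yaw: [0, 0, 0, 0, 0, 0, 0, 0, 0]

```text
time: 33.38
ee_pos: [0.4082, -0.2009, 0.2244]
tcp_rot: [180.0, 0.0, -94.5]
wrist_force: [-0.2, 0.5, 0.1]
opening: 0.0512
grasp_force: 0.0
```

move_arm:
  jaw: [0.4, 0.4, 0.4, 0.2, 0, 0, 0, 0, 0, 0]
  delta_pos:
    - [0, 0, 0.01]
    - [0, 0, 0.025]
    - [0, 0, 0.025]
    - [0, 0, 0.02]
    - [0.0116, 0.0251, 0]
    - [0.0116, 0.0251, 0]
    - [0.0116, 0.0251, 0]
    - [0.0116, 0.0251, 0]
    - [0.0116, 0.0251, 0]
    - [0.0116, 0.0251, 0]
  yaw: [0, 0, 0, 0, -0.107, -0.107, -0.107, -0.107, -0.107, -0.107]

```text
time: 34.22
ee_pos: [0.4782, -0.049, 0.3054]
tcp_rot: [-180.0, 0.0, -131.6]
wrist_force: [1.2, -0.4, -0.3]
opening: 0.0855
grasp_force: 0.0
```

move_arm:
  jaw: [0, 0, 0, 0, 0, 0, 0]
  delta_pos:
    - [0.0116, 0.0251, 0]
    - [0.0116, 0.0251, 0]
    - [0.0116, 0.0251, 0]
    - [0.0116, 0.0251, 0]
    - [0.0116, 0.0251, 0]
    - [0, 0, 0]
    - [0, 0, 0]
  yaw: [-0.107, -0.107, -0.107, -0.107, -0.107, 0, 0]

```text
time: 34.8
ee_pos: [0.5361, 0.0763, 0.3048]
tcp_rot: [-180.0, -0.0, -161.8]
wrist_force: [-0.6, -0.2, 0.1]
opening: 0.0855
grasp_force: 0.0
```

```bash
python3 - <<'E'
from h import *
y=np.radians(-4.43)
c=measure('top_storey',.048,(.4084,-.201,y))
measure('top_storey',.048,(.4084,-.201,y+np.pi))
d=measure('tower',.003,(.628,.2765,np.radians(60)))
overlay('pics/o3.png',[('top_storey',c,.048)],'scene',crop=(215,345,300,480))
o=bot.get_obs();print(o['time'],o['ee_pos'],o['tcp_rot'])
E
```

```text
top_storey ['top', 'scene'] [ 0.4086 -0.2017] -6.76 0.083
top_storey ['top'] [ 0.4086 -0.2028] -7.5 0.064
top_storey ['scene'] [ 0.4087 -0.2002] -6.51 0.067
top_storey ['top', 'scene'] [ 0.4085 -0.2039] 177.94 0.148
top_storey ['top'] [ 0.4085 -0.204 ] 177.27 0.078
top_storey ['scene'] [ 0.4085 -0.2021] 183.78 0.198
tower ['top', 'scene'] [0.6272 0.276 ] 55.09 0.207
tower ['top'] [0.6286 0.2748] 60.56 0.053
tower ['scene'] [0.628 0.28 ] 51.24 0.25
35.45 [0.5358 0.0751 0.3045] [-179.9987    0.0048 -161.9786]
```

View pics/o3.png

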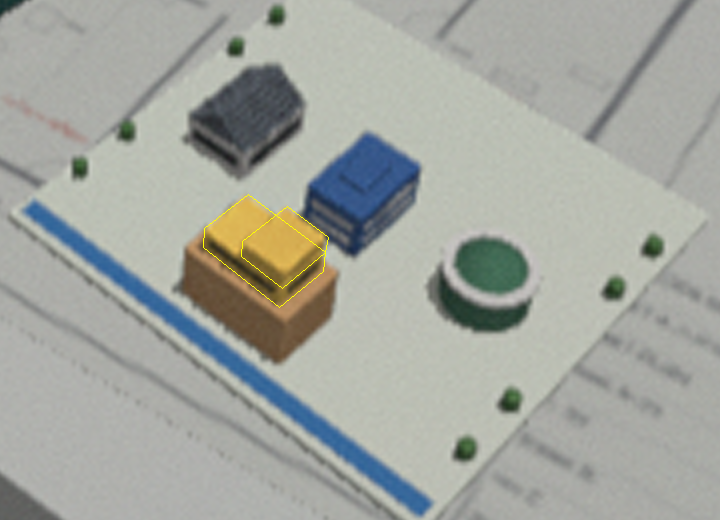

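The yellow storey sits centred on the beech at crop pixel (265,250), and its fit agrees with the beech centre. Now the tower.

move_arm:
  jaw: [0, 0, 0, 0, 0, 0, 0, 0, 0, 0]
  delta_pos:
    - [0.0116, 0.0251, 0]
    - [0.0116, 0.0251, 0]
    - [0.0116, 0.0251, 0]
    - [0.0116, 0.0251, 0]
    - [0.0116, 0.0251, 0]
    - [0.0116, 0.0251, 0]
    - [0.0116, 0.0251, 0]
    - [0.0114, 0.0249, 0]
    - [0, 0, 0]
    - [0, 0, 0]
  yaw: [-0.106, -0.106, -0.106, -0.106, -0.106, -0.106, -0.106, -0.106, 0, 0]

```text
time: 36.28
ee_pos: [0.6286, 0.277, 0.3034]
tcp_rot: [-179.9, -0.0, 149.6]
wrist_force: [-0.0, 0.0, 0.2]
opening: 0.0855
grasp_force: 0.0
```

move_arm:
  jaw: [0, 0, 0, 0, 0, 0, 0, 0, 0]
  delta_pos:
    - [0, 0, 0]
    - [0, 0, -0.02]
    - [0, 0, -0.02]
    - [0, 0, -0.02]
    - [0, 0, -0.02]
    - [0, 0, -0.015]
    - [0, 0, -0.009]
    - [0, 0, 0]
    - [0, 0, 0]
  yaw: [0, 0, 0, 0, 0, 0, 0, 0, 0]

```text
time: 37.03
ee_pos: [0.6284, 0.2751, 0.2011]
tcp_rot: [180.0, 0.0, 149.4]
wrist_force: [-0.2, 0.3, 0.8]
opening: 0.085
grasp_force: 0.0
```

move_arm:
  jaw: [1, 1, 1, 1, 1, 1, 1, 1, 1]
  delta_pos:
    - [0, 0.0006, 0]
    - [0, 0, 0]
    - [0, 0, 0]
    - [0, 0, 0]
    - [0, 0, 0]
    - [0, 0, 0]
    - [0, 0, 0]
    - [0, 0, 0]
    - [0, 0, 0]
  yaw: [0, 0, 0, 0, 0, 0, 0, 0, 0]
  force: 40

```text
time: 37.78
ee_pos: [0.6286, 0.2765, 0.2014]
tcp_rot: [179.9, 0.0, 149.4]
wrist_force: [0.2, -0.3, 5.9]
opening: 0.0396
grasp_force: 41.2
```

move_arm:
  jaw: [1, 1, 1, 1, 1, 1, 1, 1, 1, 1]
  delta_pos:
    - [0, 0, 0.01]
    - [0, 0, 0.02]
    - [0, 0, 0.02]
    - [0, 0, 0.02]
    - [-0.0024, -0.02, 0.01]
    - [-0.0024, -0.027, 0]
    - [-0.0024, -0.027, 0]
    - [-0.0024, -0.027, 0]
    - [-0.0024, -0.027, 0]
    - [-0.0024, -0.027, 0]
  yaw: [0, 0, 0, 0, 0.0305, 0.0305, 0.0305, 0.0305, 0.0305, 0.0305]

```text
time: 38.62
ee_pos: [0.6136, 0.1202, 0.2807]
tcp_rot: [-180.0, -0.0, 160.0]
wrist_force: [1.1, -0.2, -1.3]
opening: 0.0394
grasp_force: 40.7
```

move_arm:
  jaw: [1, 1, 1, 1, 1, 1, 1, 1, 1, 1]
  delta_pos:
    - [-0.0024, -0.027, 0]
    - [-0.0024, -0.027, 0]
    - [-0.0024, -0.027, 0]
    - [-0.0024, -0.027, 0]
    - [-0.0024, -0.027, 0]
    - [-0.0024, -0.027, 0]
    - [-0.0024, -0.027, 0]
    - [-0.0024, -0.027, 0]
    - [-0.0018, -0.027, 0]
    - [0, -0.008, 0]
  yaw: [0.0305, 0.0305, 0.0305, 0.0305, 0.0305, 0.0305, 0.0305, 0.0305, 0.0305, 0]

```text
time: 39.45
ee_pos: [0.5924, -0.1327, 0.2808]
tcp_rot: [-180.0, -0.0, 175.6]
wrist_force: [0.1, 0.5, -1.6]
opening: 0.0396
grasp_force: 40.7
```

move_arm:
  jaw: [1, 1, 1]
  delta_pos:
    - [0, 0, 0]
    - [0, 0, 0]
    - [0, 0, 0]
  yaw: [0, 0, 0]

```text
time: 39.7
ee_pos: [0.5931, -0.1287, 0.2805]
tcp_rot: [180.0, -0.0, 175.7]
wrist_force: [0.6, -0.0, -1.4]
opening: 0.0395
grasp_force: 40.7
```

move_arm:
  jaw: [1, 1, 1, 1, 1, 1, 1, 1, 1, 1]
  delta_pos:
    - [0, -0.0005, -0.02]
    - [0, 0, -0.02]
    - [0, 0, -0.015]
    - [0, 0, -0.008]
    - [0, 0, -0.005]
    - [0, 0, -0.003]
    - [0, 0, -0.001]
    - [0, 0, 0]
    - [0, 0, 0]
    - [0, 0, 0]
  yaw: [-0.002, 0, 0, 0, 0, 0, 0, 0, 0, 0]

```text
time: 40.53
ee_pos: [0.5932, -0.1302, 0.2093]
tcp_rot: [-180.0, 0.1, 175.5]
wrist_force: [0.8, -0.2, -1.2]
opening: 0.0396
grasp_force: 40.8
```

move_arm:
  jaw: [1, 1, 1, 1, 0.35, 0.35, 0.35, 0.35, 0.35]
  delta_pos:
    - [0, 0.0005, -0.0015]
    - [0, 0, -0.001]
    - [0, 0, 0]
    - [0, 0, 0]
    - [0, 0, 0]
    - [0, 0, 0]
    - [0, 0, 0]
    - [0, 0, 0]
    - [0, 0, 0]
  yaw: [0, 0, 0, 0, 0, 0, 0, 0, 0]

```text
time: 41.28
ee_pos: [0.593, -0.1296, 0.2059]
tcp_rot: [180.0, -0.0, 175.5]
wrist_force: [0.3, 0.1, -0.1]
opening: 0.0552
grasp_force: 0.0
```

move_arm:
  jaw: [0.35, 0.35, 0.35, 0.35, 0.2, 0, 0, 0, 0, 0]
  delta_pos:
    - [0, 0, 0.01]
    - [0, 0, 0.025]
    - [0, 0, 0.025]
    - [0, 0, 0.025]
    - [-0.01, 0.035, 0.02]
    - [-0.01, 0.035, 0]
    - [-0.01, 0.035, 0]
    - [-0.01, 0.035, 0]
    - [-0.01, 0.035, 0]
    - [-0.01, 0.035, 0]
  yaw: [0, 0, 0, 0, 0, 0, 0, 0, 0, 0]

```text
time: 42.12
ee_pos: [0.5322, 0.0818, 0.312]
tcp_rot: [180.0, 0.1, 175.5]
wrist_force: [0.8, 1.0, 0.1]
opening: 0.0855
grasp_force: 0.0
```

```bash
cat >> e.py <<'E'
    t='tower'
    E('tower back',.088,.085,1,0,.020,.076,.014);E('tower left',.088,.085,1,1,.020,.076,.014);E('tower right',.088,.085,-1,1,.020,.076,.014);E('tower front',.088,.085,-1,0,.02,.076,.014)
E
python3 e.py | grep -E "lib (back|right|left)|beech (back|right|left|front)|tower|church (back|right|left)"; python3 - <<'E'
from h import *
d=measure('tower',.008,(.593,-.1298,BY))
overlay('pics/o4.png',[('tower',d,.008)],'scene',crop=(195,345,300,490))
overlay('pics/o5.png',[('tower',d,.008)],'top',crop=(135,275,345,470))
o=bot.get_obs();print(o['time'],o['ee_pos'])
E
```

```text
scene lib back off -2.19 mm tilt -1.38
scene beech back off 2.94 mm tilt -8.01
scene beech front off -7.06 mm tilt -1.51
scene lib right off 3.70 mm tilt -10.23
scene lib left off -0.22 mm tilt -0.46
scene beech right off 6.08 mm tilt -18.16
scene beech left off -0.18 mm tilt 1.65
scene church right eave off 0.71 mm tilt -29.57
scene church left eave off -0.08 mm tilt 0.12
scene church back ridge off 8.14 mm tilt 254.93
scene tower back off -4.08 mm tilt -1.00
scene tower left off -1.11 mm tilt -0.35
scene tower right off 4.82 mm tilt -7.95
scene tower front off 6.78 mm tilt -3.93
top lib back off -1.54 mm tilt 1.83
top beech back off -1.49 mm tilt -0.08
top beech front off 4.21 mm tilt -0.77
top lib right off -0.20 mm tilt 0.57
top lib left off 7.46 mm tilt 1.16
top beech right off -0.28 mm tilt 0.86
top beech left off -3.90 mm tilt -44.62
top church right eave off -0.21 mm tilt -0.05
top church left eave off 5.72 mm tilt -4.06
top church back ridge off -1.53 mm tilt 0.72
top tower back off -3.12 mm tilt 1.44
top tower left off 4.84 mm tilt -11.25
top tower right off -0.17 mm tilt 0.91
top tower front off 1.40 mm tilt -7.14
tower ['top', 'scene'] [ 0.5925 -0.1299] -4.6 0.068
tower ['top'] [ 0.5925 -0.1308] -5.19 0.063
tower ['scene'] [ 0.5929 -0.1292] -2.54 0.056
42.5167 [0.5333 0.0793 0.3111]
```

View pics/o4.png

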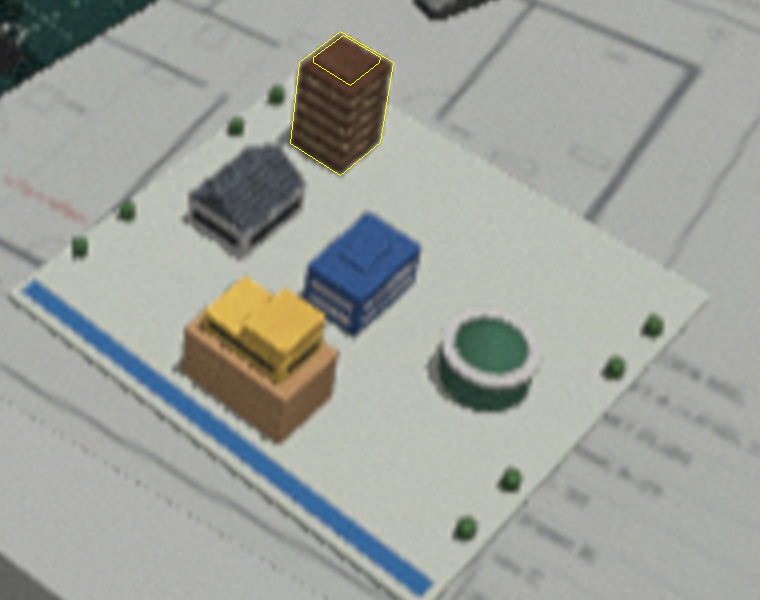

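View pics/o5.png

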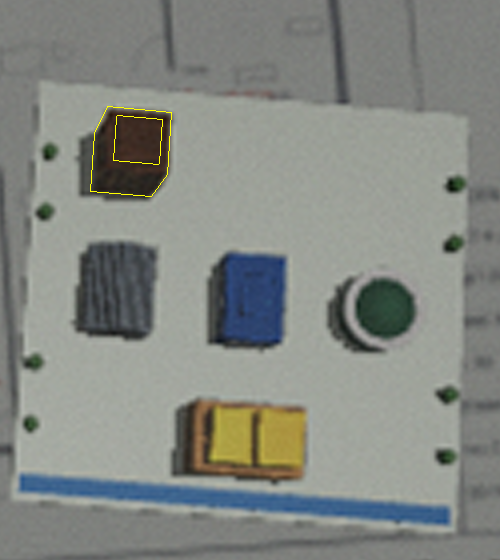

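Tower stands behind the church at crop (130,150); all pieces are upright and square. Edges put the tower about 1.5 mm too close, so a small nudge back.

move_arm:
  jaw: [0.2, 0.2, 0.2, 0.2, 0.2, 0.2, 0.2, 0.2, 0.2, 0.2]
  delta_pos:
    - [0.0066, -0.0232, 0]
    - [0.0066, -0.0232, 0]
    - [0.0066, -0.0232, 0]
    - [0.0066, -0.0232, 0]
    - [0.0066, -0.0232, 0]
    - [0.0066, -0.0232, 0]
    - [0.0066, -0.0232, 0]
    - [0.0066, -0.0232, 0]
    - [0.0069, -0.0233, 0]
    - [0, 0, 0]
  yaw: [0, 0, 0, 0, 0, 0, 0, 0, 0, 0]

```text
time: 43.35
ee_pos: [0.5932, -0.1331, 0.3104]
tcp_rot: [-179.9, -0.0, 175.3]
wrist_force: [1.2, -0.4, 0.2]
opening: 0.0681
grasp_force: 0.0
```

move_arm:
  jaw: [0.2, 0.2, 0.2, 0.2, 0.2, 0.2, 0.2, 0.2, 0.2, 0.2]
  delta_pos:
    - [0, 0, 0]
    - [0, 0, 0]
    - [0, 0, -0.02]
    - [0, 0, -0.02]
    - [0, 0, -0.02]
    - [0, 0, -0.02]
    - [0, 0, -0.014]
    - [0, 0, -0.01]
    - [0, 0, 0]
    - [0, 0, 0]
  yaw: [0, 0, 0, 0, 0, 0, 0, 0, 0, 0]

```text
time: 44.18
ee_pos: [0.5926, -0.1281, 0.2072]
tcp_rot: [180.0, -0.0, 175.6]
wrist_force: [-0.3, -0.4, 1.2]
opening: 0.0681
grasp_force: 0.0
```

move_arm:
  jaw: [1, 1, 1, 1, 1, 1, 1, 1]
  delta_pos:
    - [0, 0, 0]
    - [0, 0, 0]
    - [0, 0, 0]
    - [0, 0, 0]
    - [0, 0, 0]
    - [0, 0, 0]
    - [0, 0, 0.003]
    - [0, 0, 0]
  yaw: [0, 0, 0, 0, 0, 0, 0, 0]
  force: 40

```text
time: 44.85
ee_pos: [0.5928, -0.1286, 0.2106]
tcp_rot: [-180.0, 0.0, 175.5]
wrist_force: [-0.4, 0.8, -0.4]
opening: 0.0397
grasp_force: 40.7
```

move_arm:
  jaw: [1, 1, 1, 1, 1, 1, 0.35, 0.35, 0.35, 0.35]
  delta_pos:
    - [0.0015, -0.001, 0]
    - [0, 0, 0]
    - [0, 0, -0.0015]
    - [0, 0, -0.0015]
    - [0, 0, -0.0005]
    - [0, 0, 0]
    - [0, 0, 0]
    - [0, 0, 0]
    - [0, 0, 0]
    - [0, 0, 0]
  yaw: [0, 0, 0, 0, 0, 0, 0, 0, 0, 0]

```text
time: 45.68
ee_pos: [0.5942, -0.1295, 0.2061]
tcp_rot: [180.0, -0.0, 175.5]
wrist_force: [-0.2, 1.0, 0.0]
opening: 0.0554
grasp_force: 0.0
```

move_arm:
  jaw: [0.35, 0.35, 0.35, 0.35, 0.2, 0, 0, 0, 0, 0]
  delta_pos:
    - [0, 0, 0.01]
    - [0, 0, 0.025]
    - [0, 0, 0.025]
    - [0, 0, 0.025]
    - [-0.01, 0.035, 0.02]
    - [-0.01, 0.035, 0]
    - [-0.01, 0.035, 0]
    - [-0.01, 0.035, 0]
    - [-0.01, 0.035, 0]
    - [-0.01, 0.035, 0]
  yaw: [0, 0, 0, 0, 0, 0, 0, 0, 0, 0]

```text
time: 46.52
ee_pos: [0.5334, 0.0819, 0.3124]
tcp_rot: [180.0, 0.0, 175.5]
wrist_force: [0.6, -0.1, 0.7]
opening: 0.085
grasp_force: 0.0
```

```bash
python3 e.py | grep -E "tower (back|right|left)|lib back|church back"; python3 - <<'E'
from h import *
d=measure('tower',.008,(.593,-.1298,BY))
overlay('pics/o6.png',[],'top',crop=(110,300,180,500),k=2)
E
```

```text
scene lib back off -2.23 mm tilt -1.07
scene church back ridge off 8.80 mm tilt 278.61
scene tower back off -3.08 mm tilt 0.90
scene tower left off -0.97 mm tilt 0.50
scene tower right off 4.76 mm tilt -13.89
top lib back off -1.56 mm tilt 1.80
top church back ridge off -1.45 mm tilt 8.40
top tower back off -2.02 mm tilt -0.72
top tower left off 5.08 mm tilt -9.32
top tower right off -0.23 mm tilt 0.61
tower ['top', 'scene'] [ 0.5943 -0.1301] -1.6 0.074
tower ['top'] [ 0.5949 -0.1313] -1.51 0.083
tower ['scene'] [ 0.594  -0.1296] -3.65 0.049
```

View pics/o6.png

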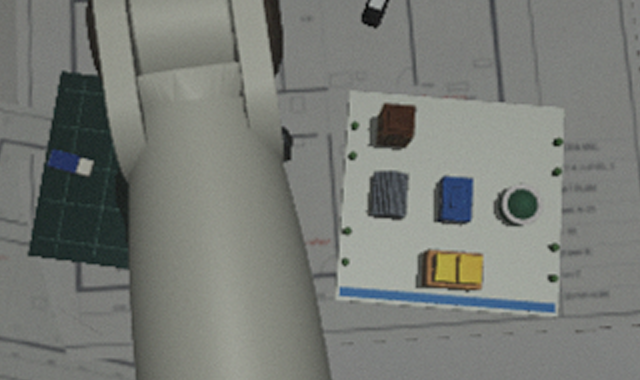

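Everything stands in place: tower at (396,125), library (456,199) and beech with the storey (452,270), with the arm clear above the mat. Handing in.

```bash
python3 -c "
from workcell import bot
print(bot.job_done())"
```

```text
the job is handed in; nothing more can be done
None
```

The massing model is set up as asked, and I handed it in at about 47 s of the 96 s limit. By my camera measurements both streets are within about 1 mm of 40 mm, the library is within about 1 mm of midway, and I never touched the red house.

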